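# Clamp a sheet with three captive bolts and set the straightedge

### The arm

A 7-joint arm with a two-finger parallel gripper is mounted at the origin on a cart in front of the work surface, level with it; the furniture and walls round the work are solid. World frame = base frame: x ahead of the robot, y to its left, z up, the work surface at z = 0. Lengths are in m, angles in rad, forces in N, time in s.
With the tool pointing down it reaches from about 0.35 to 0.9 m from the base axis. Payload 8.1 kg.
Tool frame: the origin (TCP) lies between the finger pads; the fingertips stand 22 mm ahead of it and the grasp point (between the pads) lies 3 mm ahead of it (arm.tip_reach is the distance from the TCP to the fingertips, in m); z points along the fingers, y is the line along which they close (so a half turn about z gives the same grasp; the last joint's range is limited). The gripper opens to 92 mm and grips with 3 to 60 N. Pads are 19 mm wide; open, the fingers measure 130 mm over their backs; the gripper's body (75 mm by 190 mm) begins 47 mm behind the grasp point.
Start: joints at [-1.407, 0.434, 0.025, 1.573, -0.012, 1.134, -0.075], TCP at [0.165, 0.603, 0.249] pointing down, gripper open.
Joint ranges: [-2.62, 2.62], [-0.44, 2.09], [-1.27, 1.32], [0.08, 2.57], [-1.32, 4.46], [0.12, 2], [-2.74, 2.74]. Speed limits (rad/s): [2.22, 2.22, 3.01, 3.01, 3.14, 3.14, 3.14].

### API

Orientations are given as a rotation vector (axis times angle).
In Python, from cell import telemetry, vision, job, arm gives the robot as it stands. The module is installed in compiled form; this text tells all that it offers.
- The arm moves only by the shell command python3 -m creep 'ROWS' [FORCE]. ROWS is text: rows parted by semicolons, each of 7 numbers parted by spaces: the finger opening in cm, from 0 to 9.18, then the shift along the tool's x, y, z in cm, then the turn, a rotation vector about the tool's x, y, z in degrees. A call has 1 to 5 rows; each row is the pose to reach, as a shift and turn from the pose commanded when the call began, along the tool's axes at that moment; what a row does not reach only later rows make up. A row lasts 1/8 s, in which the tool goes at most 62.5 mm and 10.7 degrees, less where a joint would pass 70% of its speed; a pose out of reach is approached as far as the arm can. A call with a gripper value outside its range is refused whole. The fingers move at their own pace and stop on an object; FORCE is the grip in N (left out, the last holds). Time passes only in rows, so rows that repeat a pose let the fingers close. It gives the time, the measured TCP pose, the force, the opening and the grip force at its end, in the units of the state.
- telemetry.observe(): the state, without advancing time (a new reading comes with each control period).
- vision.get_image(name): name is "side" or "top" or "wrist"; returns the picture (384x512x3 uint8, red, green, blue); there is no depth.
- vision.camera_info(name): a dict with "fov_y" (degrees; the focal length in pixels is half the picture's height over the tangent of half this angle, whatever the lens; pixels are square), "cx", "cy" (the principal point, pixels), "extrinsics" (4x4, takes a point from camera to world coordinates). Camera axes: x right, y down, z forward; pixel columns grow to the right and rows downward; lengths in m; the calibration is good to about 2 mm. A picture is of the moment at which its call begins: read the wrist's pose just before it. camera_info takes no time and is no camera call; for the wrist camera it gives the pose at the moment of the call.
- job.sign_off(): hands the job in; it is judged then, once.
The state is a dict: "clock": time; "joints": joint angles; "dq": joint speeds; "joint_efforts": joint torques, N m; "position": TCP position; "ee_rot": TCP orientation; "force": force on the tool from outside, world axes, zero at the start; "ft_torque": the same for the moment, N m; "width": opening from 0.0 (shut) to 1.0 (fully open); "gripper_force": force on a finger pad.
Only numpy, scipy, OpenCV 4.12 (cv2) and the standard library are available. Lean on these libraries where they do the work, as an engineer would, in place of code of your own. Each camera call takes 0.05 s, during which the arm holds its last target. There are 200 camera calls.

### The job

Get the sheet in the scribing fixture ready for marking out: turn the three captive wing bolts on the clamp bar clockwise (seen from above) to their end stops, the middle one first and then the two outer ones. Then lay the ribbed aluminium straightedge flat on the sheet, ribbed side up, flush along the clamp bar's front edge (the edge facing the bare part of the sheet) and about centred on the bar, and let go of it. Leave the steel block, the round tin and the centre punch where they are.

Things in the scene. Friction and masses are not known exactly. Their poses are not given: they have to be found in the camera images.
- fixture: Fixed dark steel base 190 (x) x 330 (y) mm; on it a bare grey metal sheet (270 mm wide, top 14 mm above the bench) and across it a steel clamp bar, x = 20 to 80 mm, 300 long (y), top 26 mm above the bench. Origin: centre of the base's underside; x from the bare sheet to the bar (away from the robot at yaw 0), y along the bar to the left, z up. Bolt axes: x = 50, y = +95 left, 0 middle, -95 right.
- bar_edge (a point): Middle of the clamp bar's front edge, at the height of the sheet's top face (x = 20, y = 0, z = 14 mm in the fixture's frame). The bar stands 12 mm above the sheet, which reaches 105 mm in front of it. Axes as the fixture's: x into the bar, y along it, z up.
- straightedge: Loose aluminium straightedge, about 0.25 kg, same either way round: strip 44 (x) x 240 (y) x 6 mm with a grip rib along its middle, 14 wide, 220 long, top 28 mm above the underside. Origin: centre of the underside; y along its length, z up. Starts rib up on the bench left of the fixture. Pinch the rib at mid-length. When flush and flat its origin is 22 mm in front of bar_edge at the same height.
- bolt_left (a joint): Angle of the left bolt, rad, grows clockwise seen from above: 0 = loose stop (wing straight across the bar), 1.571 = tight end stop (wing in line with the bar). Starts at 0.15 to 0.5; friction about 0.08 N m; stays where it is left.
- bolt_middle (a joint): Angle of the middle bolt, rad, grows clockwise seen from above: 0 = loose stop (wing straight across the bar), 1.571 = tight end stop (wing in line with the bar). Starts at 0.15 to 0.5; friction about 0.08 N m; stays where it is left.
- bolt_right (a joint): Angle of the right bolt, rad, grows clockwise seen from above: 0 = loose stop (wing straight across the bar), 1.571 = tight end stop (wing in line with the bar). Starts at 0.15 to 0.5; friction about 0.08 N m; stays where it is left.
- left_grip (a point): Centre of the left bolt's black wing, on its turning axis, 49 mm above the bench. The wing is an upright flat bar 54 mm long (this point's x, turning with it), 14 thick (y), 24 high: underside 37, top 61 mm above the bench; a steel cap adds 1.5 mm on top. Below it are a round neck (24 mm wide at its foot) and the bar's top. Pinch from above across the 14 mm.
- middle_grip (a point): Centre of the middle bolt's black wing, on its turning axis, 49 mm above the bench. The wing is an upright flat bar 54 mm long (this point's x, turning with it), 14 thick (y), 24 high: underside 37, top 61 mm above the bench; a steel cap adds 1.5 mm on top. Below it are a round neck (24 mm wide at its foot) and the bar's top. Pinch from above across the 14 mm.
- right_grip (a point): Centre of the right bolt's black wing, on its turning axis, 49 mm above the bench. The wing is an upright flat bar 54 mm long (this point's x, turning with it), 14 thick (y), 24 high: underside 37, top 61 mm above the bench; a steel cap adds 1.5 mm on top. Below it are a round neck (24 mm wide at its foot) and the bar's top. Pinch from above across the 14 mm.
- block_steel: Bystander: loose ground steel block 40 x 55 x 30 mm in front of the fixture. Origin: centre of its underside.
- flux_tin: Bystander: loose round olive tin, 65 mm wide, 31 mm high, in front and right of the fixture. Origin: centre of the underside.
- punch_centre: Bystander: loose steel centre punch, 14 x 110 x 11 mm, behind and left of the fixture. Origin: centre of the underside.
Not all that is in view belongs to the job. Several things look just like the straightedge: the one meant starts farthest to the robot's right.

How it is judged:
On the way, in this order (a step that is already met when the one before it is completed fails the run):
1. the middle bolt is at its end stop while both outer bolts are still loose (value of joint bolt_middle above 1.5 rad and value of joint each of bolt_left, bolt_right below 1.2 rad), for 0.1 s.
2. one of the outer bolts is at its end stop too (value of joint bolt_middle above 1.5 rad and value of joint any of bolt_left, bolt_right above 1.5 rad), for 0.1 s.
3. all three bolts are at their end stops (value of joint each of bolt_left, bolt_middle, bolt_right above 1.5 rad), for 0.1 s.
4. the straightedge lies flat on the sheet, flush along the clamp bar's front edge, and is let go (x of straightedge in the frame of bar_edge between -0.0245 and -0.02 m and y of straightedge in the frame of bar_edge between -0.035 and 0.035 m and z of straightedge in the frame of bar_edge between -0.003 and 0.003 m and angle between the y axis of straightedge and the y axis of bar_edge, either way round below 0.02 rad and angle between straightedge's own z axis and vertical below 0.03 rad and linear speed of straightedge below 0.01 m/s and contact force between the fingers and straightedge below 0.3 N), for 0.2 s.
At the end, for the whole second after the job is handed in: All three bolts are within 0.07 rad of their tight stops; the straightedge lies released and at rest on the sheet, rib up, against the clamp bar's front edge: gap at mid-length under 2.5 mm, parallel within 0.02 rad, flat within 3 mm and 0.03 rad, middles within 35 mm along the bar (all of step 3 and all of step 4); the robot touches nothing.
It fails at once if the steel block is moved more than 30 mm (distance of block_steel from where it was at the start of the episode above 0.03 m).
It fails at once if the round tin is moved more than 30 mm (distance of flux_tin from where it was at the start of the episode above 0.03 m).
It fails at once if the centre punch is moved more than 30 mm (distance of punch_centre from where it was at the start of the episode above 0.03 m).
It also fails if it takes over 72 s, if anything falls off the work surface, if the arm or the gripper's body presses on something with over 40 N, if the wrist force passes 120 N, or if a joint passes its speed limit or range.

## Working session

There is one attempt and no reset: what is moved stays moved. The work goes in short steps, Python scripts to look and compute and a shell command to move; the robot and the scene stay as the last step left them, time stands still between calls to the robot, and variables do not carry over. Pictures are saved under pics/ and viewed, at most 10 in all, crops included, and the job is handed in when it is done.

```bash
mkdir -p pics; python3 - <<'E'
from cell import telemetry, vision
import cv2,numpy as np
s=telemetry.observe();print({k:np.round(v,3) for k,v in s.items()})
for n in ["top","side"]:
    im=vision.get_image(n);cv2.imwrite(f"pics/{n}0.png",im[:,:,::-1]);np.save(f"pics/{n}0.npy",im)
    i=vision.camera_info(n);print(n,i["fov_y"],i["cx"],i["cy"],np.round(i["extrinsics"],3).tolist(),[k for k in i])
E
```

```text
{'clock': np.float64(0.0), 'joints': array([-1.407,  0.435,  0.025,  1.574, -0.012,  1.134, -0.075]), 'dq': array([ 0.002, -0.   ,  0.   , -0.001, -0.002,  0.   , -0.001]), 'joint_efforts': array([-1.0000e-03, -6.6783e+01,  9.8400e-01, -3.1447e+01, -6.1000e-02,
        4.3000e-02,  0.0000e+00]), 'position': array([0.165, 0.602, 0.248]), 'ee_rot': array([-4.180e-01, -3.114e+00,  3.000e-03]), 'force': array([ 0.539, -1.303,  0.797]), 'ft_torque': array([ 0.033, -0.008, -0.025]), 'gripper_force': np.float64(0.0), 'width': np.float64(0.998)}
top 48.34292002066085 257.34169489047565 193.7502188838484 [[0.003, -0.987, 0.159, 0.291], [-1.0, 0.001, 0.027, 0.185], [-0.027, -0.159, -0.987, 1.43], [0.0, 0.0, 0.0, 1.0]] ['fov_y', 'cx', 'cy', 'extrinsics']
side 44.93821584825571 259.32404104184775 193.04003741134278 [[-0.999, 0.031, -0.024, 0.582], [0.04, 0.826, -0.562, 0.979], [0.002, -0.562, -0.827, 1.227], [0.0, 0.0, 0.0, 1.0]] ['fov_y', 'cx', 'cy', 'extrinsics']
```

View pics/top0.png

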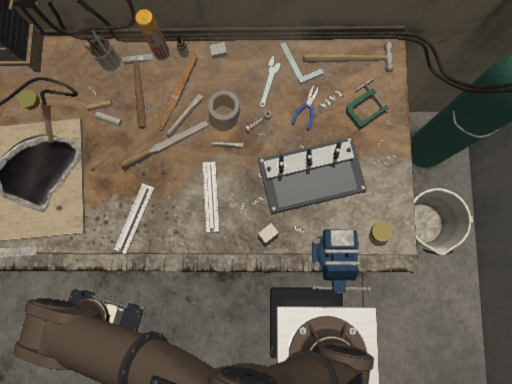

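View pics/side0.png

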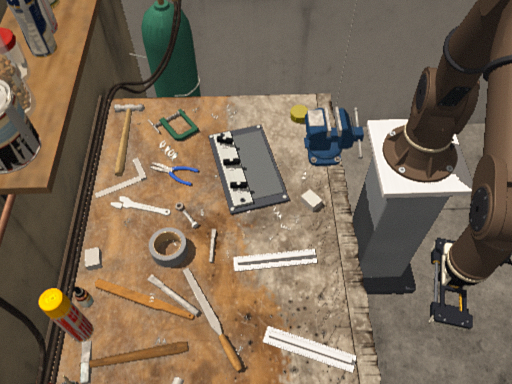

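The top view shows the fixture at about (312,176), with the bolts near (282,166), (309,160) and (335,155). There are two lookalike straightedges, at (211,197) and (133,218). Other long or pale things are the files and strips at (185,115) and (170,145), the set square at (300,62) and the pin punch at (227,144). The one farthest to the robot's right is the one at (211,197). The block is at (268,233), the tin at (381,232) and the punch at (227,144). I'll check the choice in a close crop.

```bash
cat > h.py <<'E'
import cv2,numpy as np
from cell import telemetry, vision
from scipy.spatial.transform import Rotation as R
def K(i): f=192/np.tan(np.radians(i["fov_y"]/2)); return f
def ray(i,u,v):
    f=K(i);E=np.array(i["extrinsics"]);d=E[:3,:3]@np.array([(u-i["cx"])/f,(v-i["cy"])/f,1]);return E[:3,3],d
def plane(i,u,v,z):
    o,d=ray(i,u,v);return o+d*(z-o[2])/d[2]
def proj(i,p):
    E=np.array(i["extrinsics"]);q=E[:3,:3].T@(np.array(p)-E[:3,3]);f=K(i);return np.array([i["cx"]+f*q[0]/q[2],i["cy"]+f*q[1]/q[2]])
def tool(): 
    s=telemetry.observe();return np.array(s["position"]),R.from_rotvec(s["ee_rot"]),s
E
python3 - <<'E'
from h import *
im=np.load("pics/top0.npy");c=cv2.resize(im[120:250,190:380],None,fx=4,fy=4,interpolation=cv2.INTER_CUBIC);cv2.imwrite("pics/crop0.png",c[:,:,::-1])
i=vision.camera_info("top")
for z,l in((.028,[(211,197),(133,218)]),(.061,[(282,166),(309,160),(335,155)])):
    for p in l: print(p,plane(i,*p,z).round(3))
g=cv2.cvtColor(im,cv2.COLOR_RGB2GRAY)
m=((im.min(2)>170)).astype(np.uint8)
for c in cv2.findContours(m,cv2.RETR_EXTERNAL,cv2.CHAIN_APPROX_NONE)[0]:
    if cv2.contourArea(c)>100 : print(cv2.minAreaRect(c))
E
```

```text
(211, 197) [0.506 0.378 0.028]
(133, 218) [0.436 0.636 0.028]
(282, 166) [0.604 0.142 0.061]
(309, 160) [0.624 0.054 0.061]
(335, 155) [ 0.64  -0.031  0.061]
((328.0, 345.0), (76.0, 100.0), 90.0)
((267.8414611816406, 232.42684936523438), (11.400684356689453, 15.461203575134277), 51.34019470214844)
((133.64654541015625, 217.99139404296875), (11.948884963989258, 71.69331359863281), 23.198591232299805)
((210.5179443359375, 196.34115600585938), (69.06230926513672, 12.561561584472656), 86.98721313476562)
((272.32354736328125, 167.79412841796875), (15.764815330505371, 13.824529647827148), 75.96376037597656)
((293.94122314453125, 162.26470947265625), (16.492422103881836, 26.436382293701172), 75.96376037597656)
((323.5458984375, 155.195068359375), (16.548091888427734, 27.427459716796875), 76.75948333740234)
((343.2941589355469, 150.67645263671875), (16.492422103881836, 16.73495864868164), 75.96376037597656)
((268.1551513671875, 82.362060546875), (8.356289863586426, 43.26701354980469), 21.801410675048828)
((304.37030029296875, 73.42162322998047), (32.86409378051758, 17.05698013305664), 17.10272979736328)
```

View pics/crop0.png

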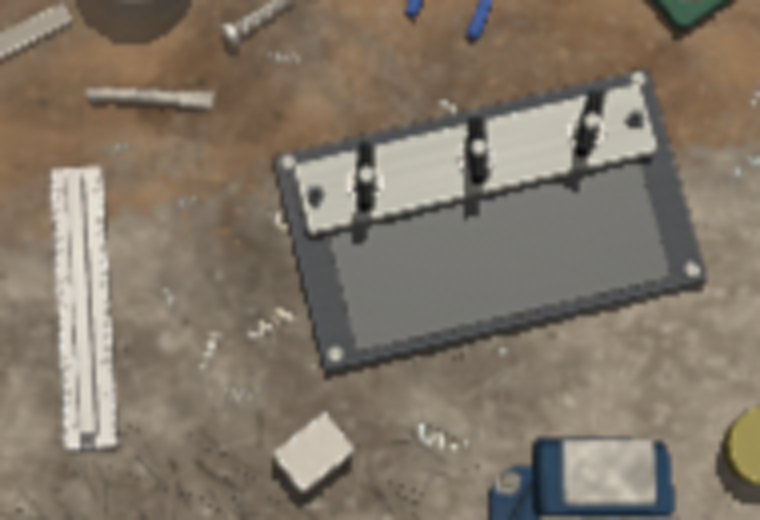

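The crop confirms the chosen straightedge at (211,197), rib up with its light strip visible. The bar runs along the top of the fixture. The bolt caps are near full-frame (281.5,163), (309.5,156.5) and (338,150). Next I'll work out the poses.

```bash
cat > m.py <<'E'
from h import *
def rect(pts):
    c,s,a=cv2.minAreaRect(np.float32(pts)); b=cv2.boxPoints((c,s,a)); e=[b[1]-b[0],b[2]-b[1]]; l=max(e,key=np.linalg.norm)
    if l[1]<0:l=-l
    return np.array(c),np.array(s),np.degrees(np.arctan2(-l[0],l[1]))  # yaw so that y axis is along l
E
python3 - <<'E'
from m import *
for n in ["top","side"]:
    im=np.load(f"pics/{n}0.npy");i=vision.camera_info(n)
    m=(im.min(2)>(165 if n=="top" else 165)).astype(np.uint8)
    cs=[c for c in cv2.findContours(m,cv2.RETR_EXTERNAL,cv2.CHAIN_APPROX_NONE)[0] if cv2.contourArea(c)>25]
    P=proj(i,[.63,.05,.026]);S=proj(i,[.506,.378,.006])
    bar=[];se=[]
    for c in cs:
        w=np.array([plane(i,*q,.026)[:2] for q in c[:,0]]);
        mm=w.mean(0)
        if abs(mm[0]-.63)<.07 and abs(mm[1]-.05)<.16: bar.append(w)
        if np.linalg.norm(mm-[.506,.378])<.05: se.append(np.array([plane(i,*q,.006)[:2] for q in c[:,0]]))
    for nm,L in(("bar",bar),("se",se)):
        if L:
            r=rect(np.vstack(L));print(n,nm,len(L),[np.round(x,4) for x in r])
    # caps
i=vision.camera_info("top")
for p in((281.5,163.3),(309.5,156.5),(338,150)):print(plane(i,*p,.0625).round(4))
for nm in("top","side"):
    j=vision.camera_info(nm)
    im=np.load(f"pics/{nm}0.npy");q=proj(j,[.64,.05,.05]).astype(int);print(nm,q)
E
```

```text
top bar 4 [array([0.6361, 0.0525]), array([0.0573, 0.2964]), np.float32(13.4467)]
top se 1 [array([0.5131, 0.3826]), array([0.2377, 0.0426]), np.float32(-85.6792)]
side bar 2 [array([0.6376, 0.0542]), array([0.0699, 0.3003]), np.float32(13.9162)]
side se 1 [array([0.5109, 0.3827]), array([0.2398, 0.0464]), np.float32(-85.6688)]
[0.6124 0.1439 0.0625]
[0.6349 0.0522 0.0625]
[ 0.6565 -0.0412  0.0625]
top [309 155]
side [228 160]
```

```bash
cat >> h.py <<'E'
def go(x,y,z,ydeg):
    p,r,s=tool();M=r.as_matrix();d=M.T@(np.array([x,y,z])-p)*100
    a=np.degrees(np.arctan2(M[1,1],M[0,1]));t=(a-ydeg+90)%180-90
    print("clock",round(float(s["clock"]),2),"pos",p.round(4),"ydeg",round(a,1),"tilt",np.degrees(np.arccos(-M[2,2])).round(2),"shift",d.round(2),"turn",round(t,1),"q",np.round(s["joints"],2),"F",np.round(s["force"],1),"w",round(float(s["width"])*9.2,2),"g",round(float(s["gripper_force"]),1))
E
r='9 -20 -13.5 1.5 0 0 0'
python3 -m creep "9 -20 -13.5 1.5 0 0 0;9 -20 -13.5 1.5 0 0 0;9 -20 -13.5 1.5 0 0 0;9 -20 -13.5 1.5 0 0 0;9 -20 -13.5 1.5 0 0 0"
python3 -c "from h import *;go(.6355,.0525,.2,90)"
```

```text
clock: 0.72
position: [0.3255, 0.4156, 0.2334]
ee_rot: [0.43, 3.111, -0.003]
force: [-0.6, 0.5, 0.6]
width: 0.979
gripper_force: 0.0
clock 0.72 pos [0.3255 0.4156 0.2334] ydeg 74.3 tilt 0.14 shift [-39.68 -26.54   3.45] turn -15.7 q [-1.08  0.29  0.09  1.83 -0.03  1.02  0.32] F [-0.6  0.5  0.6] w 9.01 g 0.0
```

```bash

python3 -m creep "9 -20 -13.3 1.7 0 0 0;9 -20 -13.3 1.7 0 0 0;9 -20 -13.3 1.7 0 0 0;9 -20 -13.3 1.7 0 0 0;9 -20 -13.3 1.7 0 0 0" >/dev/null
python3 -m creep "6 -19 -12.8 1.7 0 0 -15;6 -19 -12.8 1.7 0 0 -15;6 -19 -12.8 1.7 0 0 -15;6 -19 -12.8 1.7 0 0 -15;6 -19 -12.8 1.7 0 0 -15" >/dev/null
python3 - <<'E'
from h import *
go(.6355,.0525,.2,90)
i=vision.camera_info("wrist");im=vision.get_image("wrist");np.save("pics/w1.npy",im);cv2.imwrite("pics/w1.png",im[:,:,::-1])
go(.6355,.0525,.2,90)
for y in(95,0,-95):
    t=np.radians(13.5);print(proj(i,[.6355-np.sin(t)*y/1e3,.0525+np.cos(t)*y/1e3,.0625]).round(0))
np.save("pics/w1E.npy",i["extrinsics"])
E
```

```text
clock 1.98 pos [0.6309 0.0627 0.1989] ydeg 89.5 tilt 0.1 shift [-0.47 -1.01 -0.11] turn -0.5 q [-0.32  0.49  0.2   1.62 -0.1   1.04  1.47] F [-0.4  0.7  0.5] w 6.05 g 0.0
clock 2.02 pos [0.6296 0.0655 0.1989] ydeg 89.6 tilt 0.07 shift [-0.59 -1.29 -0.11] turn -0.4 q [-0.32  0.49  0.19  1.62 -0.11  1.04  1.47] F [-0.3  0.3 -0.1] w 6.0 g 0.0
[349. 169.]
[249. 194.]
[152. 217.]
```

View pics/w1.png

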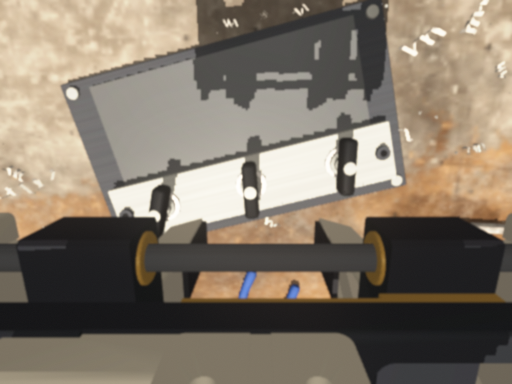

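The wrist view shows the caps at (349,169), (250,193) and (153,216), matching the predictions within 1 px. The middle wing runs from (249,164) to (252,217), and the right one is tilted.

```bash
python3 - <<'E'
from h import *
im=np.load("pics/w1.npy");i=vision.camera_info("wrist");i["extrinsics"]=np.load("pics/w1E.npy")
m=(im.max(2)<45).astype(np.uint8)
for nm,(u,v) in dict(left=(349,169),mid=(250,193),right=(153,216)).items():
    w=np.zeros_like(m);w[v-35:min(v+30,215),u-17:u+18]=m[v-35:min(v+30,215),u-17:u+18]
    c=max(cv2.findContours(w,0,1)[0],key=cv2.contourArea);P=np.array([plane(i,*q,.061)[:2] for q in c[:,0]],np.float32)
    vx,vy,_,_=cv2.fitLine(P,cv2.DIST_L2,0,.01,.01).ravel();a=np.degrees(np.arctan2(vy,vx));a=(a+90)%180-90
    print(nm,"wing yaw",a.round(1),"bolt rad",np.radians(13.5-a).round(2),cv2.contourArea(c))
go(.6355,.0525,.062,90)
E
```

```text
left wing yaw -31.6 bolt rad 0.79 28.5Traceback (most recent call last):
  File "<stdin>", line 6, in <module>
ValueError: max() iterable argument is empty
```

```bash
python3 - <<'E'
from h import *
i=vision.camera_info("wrist");i["extrinsics"]=np.load("pics/w1E.npy")
for nm,a,b in(("left",(347.5,140),(346.5,193)),("mid",(249,164),(252,217)),("right",(163,188),(153,216))):
    d=plane(i,*a,.061)-plane(i,*b,.061);y=np.degrees(np.arctan2(d[1],d[0]));y=(y+90)%180-90;print(nm,y.round(1),np.radians(13.5-y).round(2),np.linalg.norm(d).round(3))
go(.6355,.0525,.062,90)
E
```

```text
left 2.4 0.19 0.049
mid 2.1 0.2 0.051
right -23.7 0.65 0.03
clock 2.02 pos [0.6296 0.0655 0.1989] ydeg 89.6 tilt 0.07 shift [-0.61 -1.29 13.69] turn -0.4 q [-0.32  0.49  0.19  1.62 -0.11  1.04  1.47] F [-0.3  0.3 -0.1] w 6.0 g 0.0
```

```bash

python3 -m creep "5 -0.5 -1.1 0 0 0 -2;5 -0.5 -1.1 3 0 0 -2;5 -0.5 -1.1 7 0 0 -2;5 -0.5 -1.1 8 0 0 -2;5 -0.5 -1.1 8 0 0 -2" >/dev/null
python3 -c "from h import *;go(.6355,.0525,.062,92)"
```

```text
clock 2.65 pos [0.6339 0.056  0.1198] ydeg 91.8 tilt 0.07 shift [-0.15 -0.36  5.78] turn -0.2 q [-0.28  0.58  0.17  1.69 -0.12  0.88  1.54] F [ 1.  -0.1  0.5] w 4.99 g 0.0
```

```bash

python3 -m creep "5 -0.15 -0.3 2 0 0 0;5 -0.15 -0.3 5 0 0 0;5 -0.15 -0.3 5.8 0 0 0;5 -0.15 -0.3 5.8 0 0 0;5 -0.15 -0.3 5.8 0 0 0" 20
python3 -c "from h import *;go(.6355,.0525,.062,92)"
```

```text
clock: 3.28
position: [0.6369, 0.0514, 0.0629]
ee_rot: [-0.047, 3.139, 0.0]
force: [0.4, -0.4, -0.0]
width: 0.544
gripper_force: 0.0
clock 3.27 pos [0.6369 0.0514 0.0629] ydeg 91.7 tilt 0.1 shift [0.13 0.12 0.09] turn -0.3 q [-0.27  0.65  0.15  1.73 -0.13  0.77  1.55] F [ 0.4 -0.4 -0. ] w 5.0 g 0.0
```

```bash

python3 -m creep "0.8 0.1 0.1 0 0 0 0;0.8 0.1 0.1 0 0 0 0;0.8 0.1 0.1 0 0 0 0;0.8 0.1 0.1 0 0 0 0;0.8 0.1 0.1 0 0 0 0" 25
python3 -c "from h import *;go(.6355,.0525,.062,13.5)"
```

```text
clock: 3.9
position: [0.635, 0.0525, 0.0618]
ee_rot: [-0.047, 3.141, 0.0]
force: [-0.4, 1.0, 1.4]
width: 0.15
gripper_force: 30.0
clock 3.9 pos [0.635  0.0525 0.0618] ydeg 91.7 tilt 0.01 shift [-0.05  0.   -0.02] turn 78.2 q [-0.27  0.65  0.15  1.73 -0.13  0.77  1.55] F [-0.4  1.   1.4] w 1.38 g 30.0
```

```bash

python3 -m creep "0.8 0 0 0 0 0 10;0.8 0 0 0 0 0 20;0.8 0 0 0 0 0 30;0.8 0 0 0 0 0 40;0.8 0 0 0 0 0 50" >/dev/null
python3 -c "from h import *;go(.6355,.0525,.062,13.5)"
```

```text
clock 4.53 pos [0.635  0.0525 0.0619] ydeg 41.4 tilt 0.02 shift [-0.03  0.03 -0.01] turn 27.9 q [-0.43  0.68  0.4   1.75 -0.35  0.79  0.86] F [-0.4  0.5  0.7] w 1.42 g 29.9
```

```bash

python3 -m creep "0.8 0 0 0 0 0 10;0.8 0 0 0 0 0 20;0.8 0 0 0 0 0 28;0.8 0 0 0 0 0 29;0.8 0 0 0 0 0 29" >/dev/null
python3 -c "from h import *;go(.6355,.0525,.062,13.5)
print(telemetry.observe()['ft_torque'])"
```

```text
clock 5.15 pos [0.6351 0.0525 0.0618] ydeg 12.9 tilt 0.01 shift [-0.01  0.04 -0.02] turn -0.6 q [-0.51  0.7   0.53  1.75 -0.47  0.82  0.47] F [-0.2  0.4  2.6] w 1.36 g 30.0
[0.14777533 0.11930581 0.02165989]
```

```bash

python3 -m creep "0.8 0 0 0 0 0 2;0.8 0 0 0 0 0 3;0.8 0 0 0 0 0 3" >/dev/null
python3 -c "from h import *;go(.6355,.0525,.062,13.5)
print(telemetry.observe()['ft_torque'])"
```

```text
clock 5.53 pos [0.6351 0.0525 0.0619] ydeg 9.8 tilt 0.02 shift [-0.01  0.04 -0.01] turn -3.7 q [-0.52  0.7   0.55  1.75 -0.48  0.82  0.43] F [-0.6  1.7  4.8] w 1.46 g 30.9
[0.16168741 0.05181663 0.62527503]
```

```bash

python3 -m creep "5 0 0 0 0 0 0;5 0 0 0 0 0 -3;5 0 0 -2 0 0 -3;5 0 0 -6 0 0 -3;5 0 0 -7 0 0 -13" >/dev/null
python3 -m creep "5 0 0 0 0 0 -10;5 0 0 0 0 0 -20;5 0 0 0 0 0 -30;5 0 0 0 0 0 -40;5 0 0 0 0 0 -50" >/dev/null
python3 -c "from h import *;go(.613,.1445,.13,92)"
```

```text
clock 6.78 pos [0.6352 0.0517 0.133 ] ydeg 72.9 tilt 0.06 shift [4.85 8.22 0.3 ] turn -19.1 q [-0.37  0.57  0.3   1.69 -0.2   0.91  1.29] F [ 0.3  0.6 -0.1] w 5.02 g 0.0
```

```bash

python3 -m creep "5 2.4 4.1 0 0 0 -10;5 4.85 8.2 0.3 0 0 -19;5 4.85 8.2 0.3 0 0 -19;5 4.85 8.2 0.3 0 0 -19;5 4.85 8.2 0.3 0 0 -19" >/dev/null
python3 - <<'E'
from h import *
im=vision.get_image("top");i=vision.camera_info("top");cv2.imwrite("pics/top1.png",cv2.resize(im[120:250,190:380],None,fx=4,fy=4)[:,:,::-1])
im=vision.get_image("wrist");cv2.imwrite("pics/w2.png",im[:,:,::-1])
print(proj(vision.camera_info("wrist"),[.613,.1445,.0625]))
go(.613,.1445,.062,92)
E
```

```text
[260.33333926 211.6489382 ]
clock 7.5 pos [0.6134 0.1435 0.129 ] ydeg 91.6 tilt 0.04 shift [0.04 0.1  6.7 ] turn -0.4 q [-0.46  0.56  0.21  1.71 -0.14  0.89  1.41] F [ 0.8 -0.1  0.2] w 5.02 g 0.0
```

View pics/w2.png

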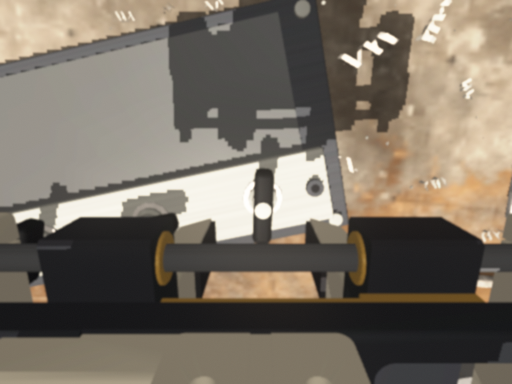

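The left wing is centred at (263,211), against a predicted (260,212). The middle wing's shadow at (155,205) now runs along the bar. I'll descend on the left wing.

```bash

python3 -m creep "5 0 0.1 3 0 0 0;5 0 0.1 6 0 0 0;5 0 0.1 6.7 0 0 0;5 0 0.1 6.7 0 0 0;5 0 0.1 6.7 0 0 0" 25 >/dev/null
python3 -m creep "0.8 0 0 0 0 0 0;0.8 0 0 0 0 0 0;0.8 0 0 0 0 0 0;0.8 0 0 0 0 0 0" 25
python3 -c "from h import *;go(.613,.1445,.062,13.5)"
```

```text
clock: 8.62
position: [0.6131, 0.1453, 0.0618]
ee_rot: [-0.046, 3.141, -0.001]
force: [0.6, -12.1, 4.5]
width: 0.159
gripper_force: 10.5
clock 8.62 pos [0.6131 0.1453 0.0618] ydeg 91.7 tilt 0.05 shift [ 0.01 -0.08 -0.02] turn 78.2 q [-0.44  0.64  0.19  1.75 -0.16  0.76  1.43] F [  0.6 -12.1   4.5] w 1.46 g 10.5
```

```bash

python3 -m creep "0.8 0 -0.08 0 0 0 0;0.8 0 -0.08 0 0 0 0;0.8 0 -0.08 0 0 0 10;0.8 0 -0.08 0 0 0 20;0.8 0 -0.08 0 0 0 30"
python3 -m creep "0.8 0 0 0 0 0 10;0.8 0 0 0 0 0 20;0.8 0 0 0 0 0 30;0.8 0 0 0 0 0 40;0.8 0 0 0 0 0 48"
python3 -c "from h import *;go(.613,.1445,.062,13.5);print(telemetry.observe()['ft_torque'])"
```

```text
clock: 9.25
position: [0.6131, 0.1448, 0.0619]
ee_rot: [0.776, 3.044, -0.0]
force: [-0.4, -1.6, 2.3]
width: 0.15
gripper_force: 30.1
clock: 9.88
position: [0.613, 0.1448, 0.0619]
ee_rot: [1.946, 2.466, -0.001]
force: [-1.7, -2.8, 3.4]
width: 0.152
gripper_force: 30.1
clock 9.88 pos [0.613  0.1448 0.0619] ydeg 13.4 tilt 0.03 shift [-0.03 -0.01 -0.01] turn -0.1 q [-0.68  0.7   0.57  1.77 -0.49  0.81  0.36] F [-1.7 -2.8  3.4] w 1.4 g 30.1
[-0.66469583  0.35941883  0.22105427]
```

```bash

python3 -m creep "0.8 0 0 0 0 0 3;0.8 0 0 0 0 0 4;0.8 0 0 0 0 0 4;0.8 0 0 0 0 0 4" >/dev/null
python3 -c "from h import *;go(.613,.1445,.062,13.5);print(telemetry.observe()['ft_torque'])"
python3 -m creep "5 0 0 0 0 0 0;5 0 0 0 0 0 -4;5 0 0 -2 0 0 -4;5 0 0 -6 0 0 -4;5 0 0 -7 0 0 -14" >/dev/null
python3 -m creep "5 0 0 0 0 0 -10;5 0 0 0 0 0 -20;5 0 0 0 0 0 -30;5 0 0 0 0 0 -38;5 0 0 0 0 0 -38" >/dev/null
python3 -c "from h import *;go(.657,-.0405,.13,70)"
```

```text
clock 10.38 pos [0.613  0.1451 0.0619] ydeg 9.8 tilt 0.02 shift [-0.06 -0.01 -0.01] turn -3.7 q [-0.69  0.7   0.58  1.78 -0.51  0.82  0.31] F [-2.2 -2.8  5.5] w 1.44 g 30.7
[-0.61632888  0.48437056  0.68968398]
clock 11.62 pos [0.6134 0.1451 0.133 ] ydeg 61.6 tilt 0.07 shift [-12.67 -14.25   0.29] turn -8.4 q [-0.58  0.57  0.39  1.71 -0.27  0.91  1.  ] F [ 0.1 -0.3 -0.7] w 5.03 g 0.0
```

```bash

python3 -m creep "5 -4 -4.5 0 0 0 -6;5 -8 -9 0.3 0 0 -13;5 -12.6 -14.2 0.3 0 0 -13;5 -12.6 -14.2 0.3 0 0 -13;5 -12.6 -14.2 0.3 0 0 -13" >/dev/null
python3 -m creep "5 0 0 0 0 0 0;5 0 0 0 0 0 0" >/dev/null
python3 - <<'E'
from h import *
im=vision.get_image("wrist");cv2.imwrite("pics/w3.png",im[:,:,::-1])
print(proj(vision.camera_info("wrist"),[.657,-.0405,.0625]))
go(.657,-.0405,.062,75)
E
```

```text
[255.2867533  214.20868657]
clock 12.55 pos [ 0.6566 -0.0377  0.1288] ydeg 74.8 tilt 0.03 shift [-0.11 -0.26  6.68] turn -0.2 q [-0.24  0.61  0.33  1.64 -0.23  0.93  1.48] F [-0.4 -0.5 -0.1] w 5.01 g 0.0
```

View pics/w3.png

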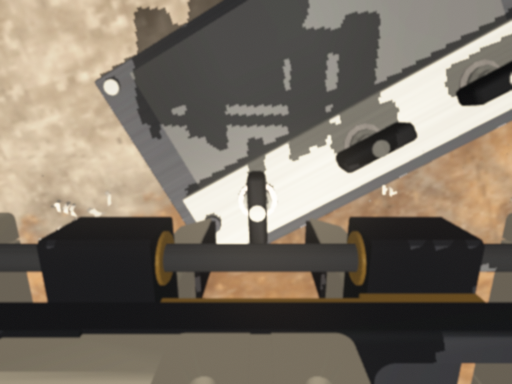

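The right wing lies vertical in the picture at (258,213), lined up with the tool. The middle wing at (378,147) and the left one at (490,82) are in line with the bar.

```bash

python3 -m creep "5 0 -0.15 3 0 0 0;5 0 -0.15 6 0 0 0;5 0 -0.15 6.7 0 0 0;5 0 -0.15 6.7 0 0 0;5 0 -0.15 6.7 0 0 0" 25 >/dev/null
python3 -m creep "0.8 0 0 0 0 0 0;0.8 0 0 0 0 0 0;0.8 0 0 0 0 0 0;0.8 0 0 0 0 0 0;0.8 0 0 0 0 0 0" 25
python3 -c "from h import *;go(.657,-.0405,.062,13.5)"
```

```text
clock: 13.8
position: [0.6567, -0.0399, 0.0619]
ee_rot: [0.416, 3.113, 0.002]
force: [0.4, 3.9, 1.7]
width: 0.149
gripper_force: 30.2
clock 13.8 pos [ 0.6567 -0.0399  0.0619] ydeg 74.8 tilt 0.07 shift [-0.05 -0.05 -0.01] turn 61.3 q [-0.21  0.69  0.3   1.68 -0.26  0.81  1.51] F [0.4 3.9 1.7] w 1.37 g 30.2
```

```bash

python3 -m creep "0.8 0 0 0 0 0 10;0.8 0 0 0 0 0 20;0.8 0 0 0 0 0 30;0.8 0 0 0 0 0 40;0.8 0 0 0 0 0 50"
python3 -m creep "0.8 0 0 0 0 0 10;0.8 0 0 0 0 0 14;0.8 0 0 0 0 0 15;0.8 0 0 0 0 0 15;0.8 0 0 0 0 0 15"
python3 -c "from h import *;go(.657,-.0405,.062,13.5);print(telemetry.observe()['ft_torque'])"
```

```text
clock: 14.42
position: [0.657, -0.0395, 0.0619]
ee_rot: [1.7, 2.642, 0.003]
force: [1.7, 5.5, -0.5]
width: 0.15
gripper_force: 30.1
clock: 15.05
position: [0.6571, -0.0395, 0.062]
ee_rot: [-2.021, -2.405, -0.003]
force: [2.2, 5.5, 1.6]
width: 0.153
gripper_force: 30.7
clock 15.05 pos [ 0.6571 -0.0395  0.062 ] ydeg 9.9 tilt 0.1 shift [-0.1  -0.02 -0.  ] turn -3.6 q [-0.4   0.75  0.61  1.7  -0.54  0.86  0.61] F [2.2 5.5 1.6] w 1.41 g 30.7
[ 1.05570523 -0.49524262  0.63021006]
```

```bash

python3 -m creep "5 0 0 0 0 0 0;5 0 0 0 0 0 -4;5 0 0 -2 0 0 -4;5 0 0 -6 0 0 -4;5 0 0 -10 0 0 -14" >/dev/null
python3 -m creep "6 0 0 0 0 0 -10;6 0 0 0 0 0 -20;6 0 0 0 0 0 -30;6 0 0 0 0 0 -40;6 0 0 0 0 0 -50" >/dev/null
python3 -c "from h import *;go(.512,.3826,.16,94.3)"
```

```text
clock 16.3 pos [ 0.6562 -0.0421  0.1631] ydeg 73.9 tilt 0.07 shift [25.65 36.8   0.25] turn -20.4 q [-0.26  0.58  0.38  1.61 -0.24  1.    1.48] F [-0.1  0.  -1. ] w 6.05 g 0.0
```

```bash

python3 -m creep "6 13 18.5 0 0 0 0;6 13 18.5 0 0 0 0;6 13 18.5 0 0 0 0;6 13 18.5 0 0 0 0;6 13 18.5 0 0 0 0" >/dev/null
python3 -m creep "6 12.6 18.3 0 0 0 -20.4;6 12.6 18.3 0 0 0 -20.4;6 12.6 18.3 0 0 0 -20.4;6 12.6 18.3 0 0 0 -20.4;6 12.6 18.3 0 0 0 -20.4" >/dev/null
python3 -m creep "6 0 0 0 0 0 0;6 0 0 0 0 0 0" >/dev/null
python3 - <<'E'
from h import *
im=vision.get_image("wrist");cv2.imwrite("pics/w4.png",im[:,:,::-1])
i=vision.camera_info("wrist");
for e in(-110,0,110):
    t=np.radians(4.3);print(proj(i,[.512+e/1e3*np.cos(t),.3826+e/1e3*np.sin(t),.028]).round(0))
go(.512,.3826,.038,94.3)
E
```

```text
[259.  57.]
[260. 186.]
[261. 292.]
clock 17.85 pos [0.515  0.3821 0.1621] ydeg 93.9 tilt 0.05 shift [ 0.3   0.08 12.41] turn -0.4 q [-0.9   0.54  0.26  1.65 -0.16  0.97  1.06] F [-0.6  0.7 -0.3] w 6.06 g 0.0
```

View pics/w4.png

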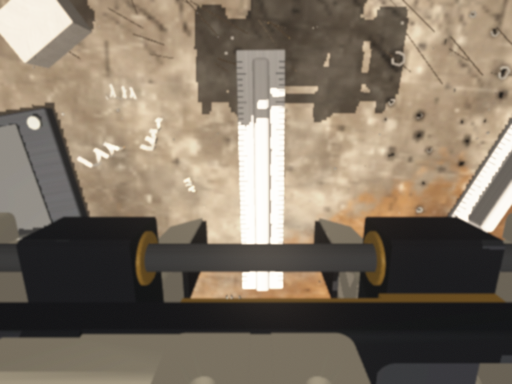

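The rib runs from (261,58) to (263,291), within about 2 px of the prediction. I'll descend and grip.

```bash

python3 -m creep "6 0.3 0.1 4 0 0 -0.4;6 0.3 0.1 9 0 0 -0.4;6 0.3 0.1 12 0 0 -0.4;6 0.3 0.1 12.4 0 0 -0.4;6 0.3 0.1 12.4 0 0 -0.4" 40 >/dev/null
python3 -m creep "0.8 0 0 0 0 0 0;0.8 0 0 0 0 0 0;0.8 0 0 0 0 0 0;0.8 0 0 0 0 0 0;0.8 0 0 0 0 0 0" 40
python3 -m creep "0.8 0 0 0 0 0 0;0.8 0 0 -2 0 0 0;0.8 0 0 -7 0 0 0;0.8 0 0 -12 0 0 0;0.8 0 0 -12 0 0 0"
python3 -c "from h import *;go(.512,.3826,.16,13.4)"
```

```text
clock: 19.1
position: [0.5108, 0.3846, 0.0378]
ee_rot: [-0.123, 3.139, -0.0]
force: [0.1, -0.8, 0.5]
width: 0.16
gripper_force: 0.5
clock: 19.73
position: [0.5131, 0.3865, 0.1635]
ee_rot: [-0.123, 3.132, 0.009]
force: [0.3, 0.3, -1.6]
width: 0.151
gripper_force: 40.0
clock 19.73 pos [0.5131 0.3865 0.1635] ydeg 94.5 tilt 0.51 shift [ 0.14 -0.38  0.34] turn 81.1 q [-0.9   0.54  0.26  1.65 -0.16  0.96  1.07] F [ 0.3  0.3 -1.6] w 1.39 g 40.0
```

```bash

python3 -m creep "0.8 0 0 0 0 0 10;0.8 0 0 0 0 0 20;0.8 0 0 0 0 0 30;0.8 0 0 0 0 0 40;0.8 0 0 0 0 0 50"
python3 -m creep "0.8 0 0 0 0 0 10;0.8 0 0 0 0 0 20;0.8 0 0 0 0 0 30;0.8 0 0 0 0 0 31;0.8 0 0 0 0 0 31" >/dev/null
python3 -c "from h import *;go(.5747,.0381,.16,13.4)"
```

```text
clock: 20.35
position: [0.5102, 0.3847, 0.1576]
ee_rot: [-1.223, -2.893, 0.001]
force: [-0.3, -0.1, -2.2]
width: 0.148
gripper_force: 40.0
clock 20.98 pos [0.5105 0.3848 0.1576] ydeg 13.7 tilt 0.03 shift [-35.21  -1.98  -0.23] turn 0.3 q [-1.14  0.6   0.64  1.68 -0.41  1.   -0.12] F [ 0.3  0.  -1.7] w 1.38 g 40.0
```

```bash

python3 -m creep "0.8 -6 -0.3 0 0 0 0;0.8 -11 -0.6 0 0 0 0;0.8 -16 -0.9 0 0 0 0;0.8 -18 -1 0 0 0 0;0.8 -18 -1 0 0 0 0" >/dev/null
python3 -m creep "0.8 -6 -0.3 0 0 0 0;0.8 -11 -0.6 0 0 0 0;0.8 -16 -0.9 0 0 0 0;0.8 -17.1 -1 0 0 0 0;0.8 -17.1 -1 0 0 0 0" >/dev/null
python3 -m creep "0.8 0 0 0 0 0 0.3;0.8 0 0 0 0 0 0.3;0.8 0 0 0 0 0 0.3" >/dev/null
python3 - <<'E'
from h import *
im=vision.get_image("top");np.save("pics/top2.npy",im);cv2.imwrite("pics/top2.png",cv2.resize(im[120:250,190:380],None,fx=4,fy=4)[:,:,::-1])
im=vision.get_image("wrist");cv2.imwrite("pics/w5.png",im[:,:,::-1])
go(.5747,.0381,.052,13.4)
E
```

```text
clock 22.7 pos [0.5732 0.0394 0.1577] ydeg 13.3 tilt 0.01 shift [-0.16  0.11 10.57] turn -0.1 q [-0.62  0.5   0.66  1.85 -0.38  0.92  0.44] F [ 0.4 -0.8 -2.2] w 1.38 g 40.0
```

View pics/w5.png

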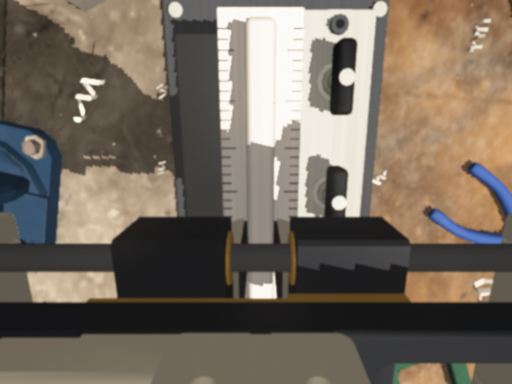

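The straightedge is held parallel to the bar, and both visible wings, at (343,76) and (337,195), are in line with it. I'll lower it in front of the bar.

```bash

python3 -m creep "0.8 -0.1 0.1 4 0 0 -0.1;0.8 -0.1 0.1 8 0 0 -0.1;0.8 -0.1 0.1 10 0 0 -0.1;0.8 -0.1 0.1 10.2 0 0 -0.1;0.8 -0.1 0.1 10.2 0 0 -0.1" >/dev/null
python3 -m creep "0.8 0 0 0.1 0 0 0;0.8 0 0 0.2 0 0 0;0.8 0 0 0.3 0 0 0;0.8 0 0 0.3 0 0 0"
python3 -c "from h import *;go(.5844,.0404,.0518,13.4)"
```

```text
clock: 23.82
position: [0.5745, 0.0382, 0.0528]
ee_rot: [-1.949, -2.464, -0.0]
force: [-0.4, -0.3, -1.8]
width: 0.144
gripper_force: 40.0
clock 23.82 pos [0.5745 0.0382 0.0528] ydeg 13.3 tilt 0.01 shift [-0.02  1.02  0.1 ] turn -0.1 q [-0.54  0.64  0.55  1.92 -0.5   0.72  0.54] F [-0.4 -0.3 -1.8] w 1.32 g 40.0
```

Still about 1 mm up, so I'll settle it to contact and then slide it gently towards the bar.

```bash

python3 -m creep "0.8 0 0 0.05 0 0 0;0.8 0 0 0.1 0 0 0;0.8 0 0 0.12 0 0 0"
python3 -m creep "0.8 0 0.3 0 0 0 0;0.8 0 0.6 0 0 0 0;0.8 0 0.8 0 0 0 0;0.8 0 0.9 0 0 0 0;0.8 0 0.9 0 0 0 0"
python3 -c "from h import *;go(.5844,.0404,.0518,13.4)"
```

```text
clock: 24.2
position: [0.5745, 0.0381, 0.0517]
ee_rot: [-1.949, -2.464, -0.0]
force: [-2.2, 0.3, 5.1]
width: 0.148
gripper_force: 40.0
clock: 24.82
position: [0.583, 0.0399, 0.0517]
ee_rot: [-1.949, -2.463, 0.001]
force: [-3.3, -0.4, 5.0]
width: 0.15
gripper_force: 40.0
clock 24.82 pos [0.583  0.0399 0.0517] ydeg 13.3 tilt 0.03 shift [ 0.01  0.15 -0.01] turn -0.1 q [-0.54  0.66  0.55  1.9  -0.5   0.73  0.54] F [-3.3 -0.4  5. ] w 1.38 g 40.0
```

Contact with the sheet: about +5 N upward, with some sliding friction. I'll push on until it meets the bar.

```bash

python3 -m creep "0.8 0 0.1 0 0 0 0;0.8 0 0.15 0 0 0 0;0.8 0 0.15 0 0 0 0"|grep -E "pos|force"
python3 -m creep "0.8 0 0.1 0 0 0 0;0.8 0 0.1 0 0 0 0"|grep -E "pos|force"
python3 -m creep "0.8 0 0.1 0 0 0 0;0.8 0 0.1 0 0 0 0"|grep -E "pos|force"
python3 -c "from h import *;go(.5844,.0404,.0518,13.4)"
```

```text
position: [0.5842, 0.0402, 0.0517]
force: [-3.9, -1.2, 6.1]
gripper_force: 40.0
position: [0.5846, 0.0402, 0.0517]
force: [-6.8, -1.0, 8.3]
gripper_force: 40.0
position: [0.5847, 0.0402, 0.0517]
force: [-10.5, -1.5, 13.2]
gripper_force: 40.0
clock 25.7 pos [0.5847 0.0402 0.0517] ydeg 13.3 tilt 0.21 shift [ 0.02 -0.02 -0.01] turn -0.1 q [-0.53  0.66  0.55  1.89 -0.5   0.74  0.54] F [-10.5  -1.5  13.2] w 1.34 g 40.0
```

It is against the bar, since the force rises while the position holds. I'll ease off, release and lift.

```bash

python3 -m creep "0.8 0 -0.1 -0.03 0 0 0;0.8 0 -0.15 -0.05 0 0 0;3 0 -0.15 -0.05 0 0 0;3 0 -0.15 -0.05 0 0 0;3 0 -0.15 -0.05 0 0 0"
python3 -m creep "3 0 0 -1 0 0 0;3 0 0 -4 0 0 0;3 0 0 -9 0 0 0;3 0 0 -14 0 0 0;3 0 0 -14 0 0 0" 
python3 -m creep "3 15 -5 0 0 0 0;3 15 -5 0 0 0 0;3 15 -5 0 0 0 0;3 15 -5 0 0 0 0;3 15 -5 0 0 0 0" >/dev/null
python3 -m creep "3 15 -5 0 0 0 0;3 15 -5 0 0 0 0;3 15 -5 0 0 0 0;3 15 -5 0 0 0 0;3 15 -5 0 0 0 0" >/dev/null
python3 - <<'E'
from h import *
go(.5,.3,.2,13.4)
a=vision.get_image("top");b=vision.get_image("side");np.save("pics/tf.npy",a);np.save("pics/sf.npy",b)
c=np.hstack([cv2.resize(a[125:225,250:375],None,fx=3.1,fy=3.1,interpolation=2),cv2.resize(b[115:225,190:314],None,fx=3.1,fy=3.1,interpolation=2)[:310]]);cv2.imwrite("pics/fin.png",c[:,:,::-1])
E
```

```text
clock: 26.32
position: [0.5857, 0.0409, 0.0522]
ee_rot: [1.949, 2.464, 0.001]
force: [-0.7, 0.8, 0.3]
width: 0.323
gripper_force: 0.0
clock: 26.95
position: [0.5877, 0.0404, 0.1966]
ee_rot: [1.946, 2.46, 0.009]
force: [0.2, 0.6, -0.7]
width: 0.33
gripper_force: 0.0
clock 28.2 pos [0.4201 0.3079 0.1921] ydeg 13.2 tilt 0.06 shift [-2.59  7.6  -0.79] turn -0.2 q [-1.25  0.37  0.69  1.94 -0.29  0.93 -0.2 ] F [-0.7 -0.9 -0.4] w 3.01 g 0.0
```

View pics/fin.png

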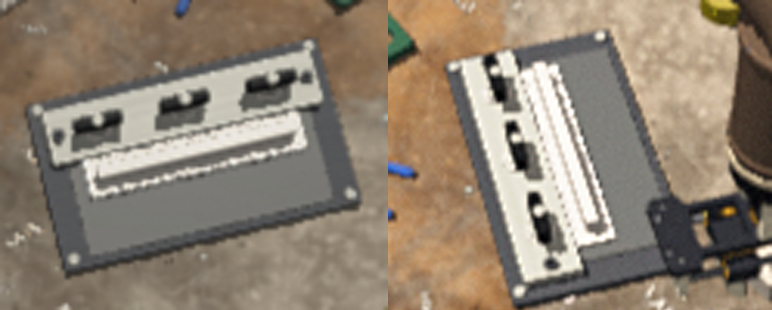

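The final picture shows all three wings in line with the bar and the straightedge lying along the bar's front edge. I'll check its pose numerically.

```bash
python3 - <<'E'
from m import *
E0=np.array([.635,.0525])-.03*np.array([np.cos(np.radians(13.4)),np.sin(np.radians(13.4))])
t=np.radians(13.4);ex=np.array([np.cos(t),np.sin(t)]);ey=np.array([-ex[1],ex[0]])
for n,f in(("top","tf"),("side","sf")):
    im=np.load(f"pics/{f}.npy");i=vision.camera_info(n);u,v=proj(i,[.5844,.0404,.02]).astype(int)
    for th in(200,215,228):
        m=(im.min(2)>th).astype(np.uint8);cs=cv2.findContours(m,0,1)[0]
        L=[np.array([plane(i,*q,.02)[:2] for q in c[:,0]]) for c in cs]
        L=[w for w in L if np.linalg.norm(w.mean(0)-[.5844,.0404])<.06]
        if L:
            r=rect(np.vstack(L));d=r[0]-E0;print(n,th,r[1].round(4),r[2].round(2),"rel",(d@ex).round(4),(d@ey).round(4))
E
```

```text
top 200 [0.0407 0.2378] 13.37 rel -0.0211 -0.0017
top 215 [0.0372 0.2202] 13.13 rel -0.0231 -0.0075
top 228 [0.0308 0.    ] 88.76 rel -0.0262 -0.0435
side 200 [0.1025 0.2957] 13.41 rel 0.0058 -0.0033
side 215 [0.0904 0.2702] 13.49 rel 0.0003 0.0083
side 228 [0.0701 0.2417] 13.49 rel -0.0099 -0.0034
```

```bash
python3 -c "from cell import job;print(job.sign_off())"
```

```text
the job is handed in; nothing more can be done
None
```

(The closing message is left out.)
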